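Find the printer's concealed catch by touch and press it

TASK

The label printer has run out: get its roll cover to spring ajar. The catch is concealed: one of the four identical flush grey squares in the strip along the printer's front top edge gives when pressed, the others are solid. Feel across them with the fingertips, gently, and push the one that gives fully down so that it stays down and the cover stands ajar; do not touch or pry the cover itself, leave the roll, stamp, marker and stapler where they are, and finish clear of everything.

Things in the scene. Friction and masses are not known exactly. Their poses are not given: they have to be found in the camera images.
- printer: White desktop label printer, fixed, 190 (x) x 190 (y) x 80 mm high, its top flat. Origin: centre of its underside, on the table. x points from its front (label slot, green lamp, towards the robot) to its rear, z up. The white cover starts at x = -33 mm behind a 7 mm rigid bridge; the front rim, up to x = -83 mm, is rigid.
- strip (a point): Centre of the grey strip's top face, 80 mm above the table, at x = -62 mm of the printer, same axes as the printer. Four identical flush squares, 40 x 40 mm each, have their centres at y = -60, -20, +20, +60 mm from here. One of them, drawn at random in each run and not to be told by its look, is the catch; the other three are rigid.
- catch (a joint): Travel of the concealed catch square, m: 0 flush, 0.006 fully down at a hard stop. Slides straight down between its neighbours, resists with about 4 N, has no return spring and stays where left. A tip on it sinks 6 mm; on the other squares it stops at the surface. The tip must fit inside the square.
- cover (a joint): Opening angle of the roll cover, rad: 0 shut and flush, about 0.35 with the catch fully down (in proportion to the catch). Hinged at its rear edge; its front edge rises about 38 mm. The catch mechanism holds it ajar.
- cover_edge (a point): Middle of the front edge of the white roll cover, on its top face; shut, its axes are parallel to the printer's. The cover, 110 (x) x 158 (y) x 5 mm with a grey panel on it, runs from here back to its hinge. Not to be touched.
- label_roll: Bystander: loose roll of white labels, 64 mm across, 38 mm high, lying flat. Origin: centre of its underside. Leave it.
- stamp: Bystander: loose brown date stamp, 22 x 46 mm, 64 mm high, standing. Origin: centre of its underside. Leave it.
- marker_red: Bystander: loose white marker with a red cap, 16 x 132 x 17 mm, lying along its y axis. Origin: centre of its underside. Leave it.
- stapler: Bystander: loose red stapler, 30 x 130 x 56 mm, along its y axis. Origin: centre of its underside. Leave it.

How it is judged:
On the way:
1. the fingertips push the catch fully down (value of joint catch above 0.0052 m and contact force between the fingers and anything else above 1 N), for 0.1 s.
At the end, for the whole second after the job is handed in: The catch is more than 5.1 mm down (of 6), the cover stands still and more than 0.25 rad open, and the roll, stamp, marker and stapler are within 20 mm of where they stood (value of joint catch above 0.0051 m and value of joint cover above 0.25 rad and velocity of joint cover between -0.03 and 0.03 rad/s and distance of each of label_roll, stamp, marker_red, stapler from where it was at the start of the episode below 0.02 m); the robot touches nothing.
It fails at once if the fingers press with more than 60 N (contact force between the fingers and anything else above 60 N).
It fails at once if the cover is touched or pried (more than 2 N) (contact force between any of the fingers, the arm and cover above 2 N).
It fails at once if a bystander is moved, lifted or carried (more than 20 mm) (distance of any of label_roll, stamp, marker_red, stapler from where it was at the start of the episode above 0.02 m).
It also fails if it takes over 38 s, if anything falls off the work surface, if the arm or the gripper's body presses on something with over 40 N, if the wrist force passes 120 N, or if a joint passes its speed limit or range.

ROBOT

A 6-joint arm with a two-finger parallel gripper is mounted at the origin on a cart in front of the work surface, level with it; the furniture and walls round the work are solid. World frame = base frame: x ahead of the robot, y to its left, z up, the work surface at z = 0. Lengths are in m, angles in rad, forces in N, time in s.
With the tool pointing down it reaches from about 0.35 to 0.775 m from the base axis. Payload 5.5 kg.
Tool frame: the origin (TCP) lies at the very end of the fingers, on their centre line; the grasp point (between the pads) lies bot.hold_point_z behind it (bot.hold_point_z is the distance from the TCP to the grasp point, in m); z points along the fingers, y is the line along which they close (so a half turn about z gives the same grasp; the last joint's range is limited). The gripper opens to 85 mm and grips with 20 to 120 N. Pads are 22 mm wide; open, the fingers measure 114 mm over their backs; the gripper's body (76 mm by 85 mm) begins 54 mm behind the grasp point. The pads swing forward as they close: fully open they stand 13 mm farther back than shut.
Start: joints at [1.138, 0.313, 0.046, 1.304, 0, 1.431], TCP at [0.166, 0.551, 0.231] pointing down, gripper open.
Joint ranges: [-2.76, 2.76], [-0.86, 1.69], [-1.03, 1.26], [-2.2, 2.34], [-1.47, 1.5], [-3.14, 3.14]. Speed limits (rad/s): [2.57, 2.57, 3.14, 3.14, 3.14, 3.14].

INTERFACE

Orientations are given as [roll, pitch, yaw] about the fixed x, y, z axes, in that order (R = Rz(yaw) Ry(pitch) Rx(roll)).
In Python, from plant import get_state, capture, ticket, masks_of, pinpoint, bot gives the robot as it stands.
- The arm moves only by the tool move_arm, never from a script. Its argument "steps" is a list that holds one entry, the list of rows, each a list of 6 numbers: the shift along the tool's x, y, z in mm, then the turn, a rotation vector about the tool's x, y, z in rad. A call has 1 to 12 rows; each row is the pose to reach, as a shift and turn from the pose commanded when the call began, along the tool's axes at that moment; what a row does not reach only later rows make up. A row lasts 1/12 s, in which the tool goes at most 41.7 mm and 7.16 degrees, less where a joint would pass 70% of its speed; a pose out of reach is approached as far as the arm can. A call with a gripper value outside its range is refused whole. "fingers" is the opening in per cent of the stroke, from 0 (shut) to 100 (fully open), set as the call begins (left out, the last holds). The fingers move at their own pace and stop on an object; "squeeze" is the grip in N (left out, the last holds). Time passes only in rows, so rows that repeat a pose let the fingers close. It gives the time, the measured TCP pose, the force, the opening and the grip force at its end, in the units of the state.
- get_state(): the state, without advancing time (a new reading comes with each control period).
- capture(name): name is "side" or "top"; returns a dict with "frame" (420x560x3 uint8, red, green, blue), "depth" (420x560 float32, m along the optical axis (not along the pixel's ray), 0 where there is no reading), "fx", "fy", "cx", "cy" (pixels), "distortion" ([k1, k2, p1, p2, k3] as OpenCV has them; the pictures are not rectified), "R" (3x3) and "t" (3): a world point X has camera coordinates R X + t. Camera axes: x right, y down, z forward; pixel columns grow to the right and rows downward; lengths in m; the calibration is good to about 2 mm. A picture is of the moment at which its call begins.
- ticket.close_job(): hands the job in; it is judged then, once.
Trained networks look in the newest picture that a camera, given by its name, has taken for a name from the list of things; names that differ only in an ending like _2 or _b are one class to them, and where a whole thing is asked for, a point or a joint stands for the part that bears it (a point fixed in the world has none). Each returns a list of dicts, best first, with "conf" (0 to 1); they miss things now and then, are a little off and sometimes report something else, mostly with a low value. They report only what shows in the picture. A call takes as long as a camera call.
- masks_of(camera, target): "pixels" (420x560 bool, what is visible of it).
- pinpoint(camera, target): "at" ([x, y, z] in m, in the coordinates of the camera as it stood for that picture, good to about 4 mm: a listed point, or the origin of a listed thing).
The state is a dict: "time_s": time; "q": joint angles; "qd": joint speeds; "joint_efforts": joint torques, N m; "tool_pos": TCP position; "orientation": TCP orientation; "wrist_force": force on the tool from outside, world axes, zero at the start; "wrist_torque": the same for the moment, N m; "grip_width": finger opening in m; "gripper_force": force on a finger pad.
Only numpy, scipy, OpenCV 4.12 (cv2) and the standard library are available. Lean on these libraries where they do the work, as an engineer would, in place of code of your own. Each camera call takes 0.05 s, during which the arm holds its last target. There are 200 camera calls.

## Working session

There is one attempt and no reset: what is moved stays moved. The work goes in short steps, Python scripts to look and compute and a tool call to move; the robot and the scene stay as the last step left them, time stands still between calls to the robot, and variables do not carry over. Pictures are saved under pics/ and viewed, at most 10 in all, crops included, and the job is handed in when it is done.

Besides the shell and the picture viewer there is one more tool, called after "Emit:" as name([rows], argument=value, ...), one row to a line, values as JSON. move_arm: Moves the arm, as the interface text tells. Its arguments: {"type":"object","properties":{"steps":{"type":"array","items":{"type":"array","items":{"type":"array","items":{"type":"number"}}}},"fingers":{"type":"number"},"squeeze":{"type":"number"}},"required":["steps"]}

```bash
mkdir -p pics; cat > h.py <<'E'
import numpy as np, cv2
from plant import *
def world(c,p): return np.array(c["R"]).T@(np.array(p)-np.array(c["t"]))
def px(c,X):
    r,_=cv2.Rodrigues(np.array(c["R"],float)); K=np.array([[c["fx"],0,c["cx"]],[0,c["fy"],c["cy"]],[0,0,1]],float)
    return cv2.projectPoints(np.array(X,float).reshape(-1,1,3),r,np.array(c["t"],float),K,np.array(c["distortion"],float))[0].reshape(-1,2)
def cloud(c,m):
    v,u=np.nonzero(m&(c["depth"]>0)); K=np.array([[c["fx"],0,c["cx"]],[0,c["fy"],c["cy"]],[0,0,1]],float)
    n=cv2.undistortPoints(np.stack([u,v],1).astype(float).reshape(-1,1,2),K,np.array(c["distortion"],float)).reshape(-1,2)
    z=c["depth"][v,u].astype(float); P=np.c_[n*z[:,None],z]
    return (P-np.array(c["t"]))@np.array(c["R"])
E
python3 - <<'E'
from h import *
s=get_state(); print(s["tool_pos"],s["orientation"],bot.hold_point_z,s["wrist_force"],s["time_s"])
ims=[]
for n in ["top","side"]:
    c=capture(n); ims.append(c["frame"])
    for t in ["printer","strip","cover_edge","label_roll","stamp","marker_red","stapler"]:
        for r in pinpoint(n,t)[:2]: print(n,t,round(r["conf"],2),world(c,r["at"]).round(3))
    m=masks_of(n,"printer")
    if m:
        P=cloud(c,m[0]["pixels"]); P=P[(P[:,2]>.07)&(P[:,2]<.09)]
        print(n,m[0]["conf"],len(P),np.median(P[:,2]),cv2.minAreaRect((P[:,:2]*1000).astype(np.float32)))
    cv2.imwrite(f"pics/{n}0.png",c["frame"][:,:,::-1])
E
```

```text
[0.16576693 0.55004612 0.23042995] [-3.13980233e+00 -2.40705314e-04  2.84874629e+00] 0.0187 [-0.76110413 -0.26053985  0.15825002] 0.0
top printer 0.58 [ 0.489 -0.332  0.002]
top strip 0.73 [ 0.435 -0.302  0.08 ]
top cover_edge 0.88 [ 0.454 -0.314  0.08 ]
top label_roll 0.93 [ 0.281 -0.293 -0.002]
top label_roll 0.51 [ 0.473  0.249 -0.003]
top stamp 0.47 [0.569 0.183 0.001]
top marker_red 0.87 [0.471 0.248 0.   ]
top stapler 0.78 [ 0.691 -0.008 -0.006]
top 0.79 4713 0.08005633690630301 ((489.2463073730469, -331.782470703125), (190.52259826660156, 191.6516571044922), 60.018402099609375)
side printer 0.93 [ 0.486 -0.334 -0.003]
side printer 0.49 [ 0.688 -0.01  -0.003]
side strip 0.57 [ 0.435 -0.303  0.085]
side cover_edge 0.65 [ 0.462 -0.311  0.079]
side label_roll 0.81 [ 0.279 -0.292  0.001]
side marker_red 0.66 [ 0.466  0.245 -0.003]
side stapler 0.69 [ 0.458 -0.314  0.077]
side stapler 0.6 [ 0.692 -0.009  0.002]
side 0.74 4195 0.07976757126704666 ((483.4630432128906, -334.29083251953125), (191.6876220703125, 189.63143920898438), 60.11459732055664)
```

```bash
cat >> h.py <<'E'
C=np.array([.488,-.3325]); ex=np.array([np.cos(np.pi/6),-.5]); ey=np.array([.5,np.cos(np.pi/6)])
def sq(y,x=-.062,z=.08): return np.r_[C+x*ex+y*ey,z]
def delta(P,yaw=np.radians(150)):
    from scipy.spatial.transform import Rotation as Ro
    s=get_state(); R=Ro.from_euler("xyz",s["orientation"]); T=Ro.from_euler("xyz",[np.pi,0,yaw])
    return (R.inv().apply(np.array(P)-s["tool_pos"])*1000).round(1),(R.inv()*T).as_rotvec().round(3)
E
python3 - <<'E'
from h import *
c=capture("top"); f=c["frame"][:,:,::-1].copy()
for y in [-.06,-.02,.02,.06]:
    q=px(c,[sq(y+a,-.062+b) for a,b in [(-.02,-.02),(.02,-.02),(.02,.02),(-.02,.02)]]); cv2.polylines(f,[q.round().astype(int)],True,(0,0,255),1)
    print(y,sq(y))
cv2.imwrite("pics/ov.png",f)
for P in [[.40,.25,.23],[.47,0,.2],sq(-.06,z=.13)]: print(delta(P))
E
```

```text
-0.06 [ 0.40430642 -0.35346152  0.08      ]
-0.02 [ 0.42430642 -0.31882051  0.08      ]
0.02 [ 0.44430642 -0.28417949  0.08      ]
0.06 [ 0.46430642 -0.24953848  0.08      ]
(array([-310.8, -220.2,    1.3]), array([0.   , 0.   , 0.231]))
(array([-450. , -439.4,   31.3]), array([0.   , 0.   , 0.231]))
(array([-489.1, -796.8,  101.2]), array([0.   , 0.   , 0.231]))
```

View pics/ov.png

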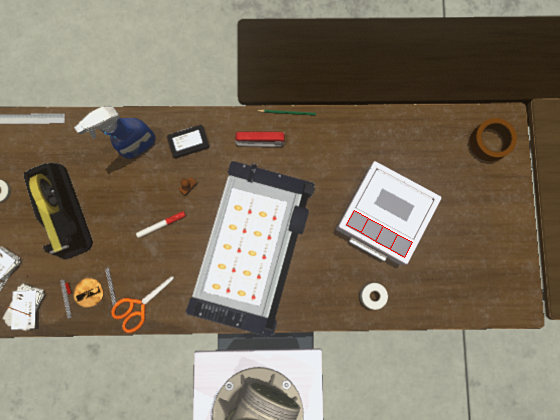

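View pics/side0.png

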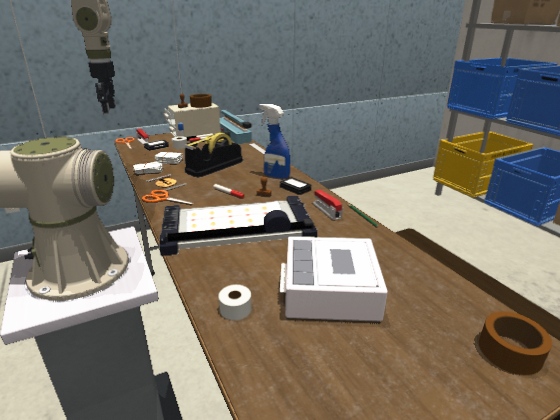

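Emit:
move_arm([
  [[-310,-220,0,0,0,0.23],[-310,-220,0,0,0,0.23],[-310,-220,0,0,0,0.23],[-310,-220,0,0,0,0.23],[-310,-220,0,0,0,0.23],[-310,-220,0,0,0,0.23],[-310,-220,0,0,0,0.23],[-310,-220,0,0,0,0.23],[-450,-440,30,0,0,0.23],[-450,-440,30,0,0,0.23],[-450,-440,30,0,0,0.23],[-450,-440,30,0,0,0.23]],
], fingers=0, squeeze=30)

```text
time_s: 1.95
tool_pos: [0.425, 0.1286, 0.2151]
orientation: [3.141, 0.001, 2.619]
wrist_force: [1.5, 1.6, -0.5]
grip_width: 0.0002
gripper_force: 0.0
```

```bash
python3 - <<'E'
from h import *
for P in [[.47,0,.2],sq(-.06,z=.13)]: print(delta(P))
E
```

```text
(array([-103.2,  -89. ,   15.1]), array([0.001, 0.001, 0.001]))
(array([-222.7, -428.1,   84.9]), array([0.001, 0.001, 0.001]))
```

Emit:
move_arm([
  [[-223,-308,40,0,0,0],[-223,-308,40,0,0,0],[-223,-308,40,0,0,0],[-223,-308,40,0,0,0],[-223,-308,40,0,0,0],[-223,-308,40,0,0,0],[-223,-308,40,0,0,0],[-223,-308,40,0,0,0],[-223,-308,40,0,0,0],[-223,-308,105,0,0,0],[-223,-308,105,0,0,0],[-223,-308,105,0,0,0]],
])

```text
time_s: 2.95
tool_pos: [0.4608, -0.2469, 0.1049]
orientation: [3.141, -0.009, 2.616]
wrist_force: [-2.1, -0.1, 0.2]
grip_width: 0.0002
gripper_force: 0.0
```

```bash
python3 - <<'E'
from h import *
print(delta(sq(.06,z=.08)),get_state()["wrist_force"])
c=capture("side"); p=px(c,sq(.06))[0].astype(int); print(p)
f=c["frame"][:,:,::-1].copy()
for y in [-.06,-.02,.02,.06]:
    q=px(c,[sq(y+a,-.062+b) for a,b in [(-.02,-.02),(.02,-.02),(.02,.02),(-.02,.02)]]); cv2.polylines(f,[q.round().astype(int)],True,(0,0,255),1)
cv2.imwrite("pics/s1.png",cv2.resize(f[180:340,220:430],None,fx=3.6,fy=3.6))
E
```

```text
(array([-4.6, -0.6, 24.9]), array([ 0.001, -0.009, -0.002])) [-2.06447637 -0.06386489  0.19354625]
[303 243]
```

View pics/s1.png

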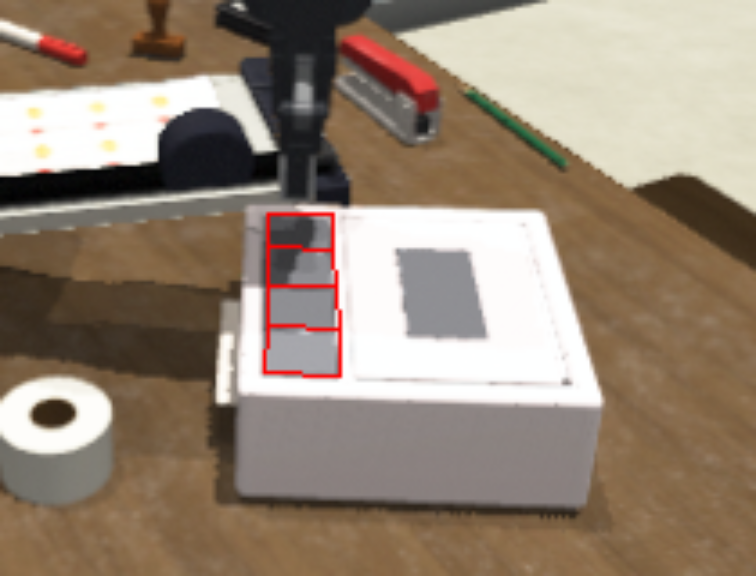

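Emit:
move_arm([
  [[0,0,10,0,0,0],[0,0,18,0,0,0],[0,0,18,0,0,0],[0,0,18,0,0,0]],
])

```text
time_s: 3.33
tool_pos: [0.4644, -0.2472, 0.0926]
orientation: [-3.142, 0.001, 2.62]
wrist_force: [0.2, 0.1, -0.3]
grip_width: 0.0001
gripper_force: 0.0
```

```bash
python3 - <<'E'
from h import *
print(delta(sq(.06,z=.08)),get_state()["wrist_force"])
E
```

```text
(array([-1. , -2.1, 12.6]), array([-0.   ,  0.001,  0.002])) [ 0.19188618  0.10165128 -0.30476317]
```

Emit:
move_arm([
  [[-1,-2,8,0,0,0],[-1,-2,10,0,0,0],[-1,-2,12,0,0,0],[-1,-2,13,0,0,0],[-1,-2,14,0,0,0],[-1,-2,15,0,0,0],[-1,-2,15,0,0,0]],
])

```text
time_s: 3.92
tool_pos: [0.464, -0.2498, 0.077]
orientation: [3.141, 0.0, 2.619]
wrist_force: [-0.1, 0.7, 2.1]
grip_width: -0.0
gripper_force: 1.3
```

Emit:
move_arm([
  [[0,0,1,0,0,0],[0,0,2,0,0,0],[0,0,2,0,0,0]],
])

```text
time_s: 4.17
tool_pos: [0.464, -0.2498, 0.0748]
orientation: [3.141, 0.0, 2.619]
wrist_force: [-0.6, 0.5, 1.9]
grip_width: 0.0001
gripper_force: 1.2
```

Emit:
move_arm([
  [[0,0,1,0,0,0],[0,0,2,0,0,0],[0,0,2,0,0,0],[0,0,2,0,0,0]],
])

```text
time_s: 4.5
tool_pos: [0.464, -0.2498, 0.074]
orientation: [3.142, 0.001, 2.619]
wrist_force: [-2.8, 2.9, 10.8]
grip_width: 0.0
gripper_force: 5.8
```

```bash
python3 - <<'E'
from h import *
c=capture("side"); f=c["frame"][:,:,::-1]
cv2.imwrite("pics/s2.png",cv2.resize(f[180:340,220:430],None,fx=3.6,fy=3.6))
print(get_state()["wrist_force"])
E
```

```text
[-2.89440431  2.81531784 11.60601978]
```

View pics/s2.png

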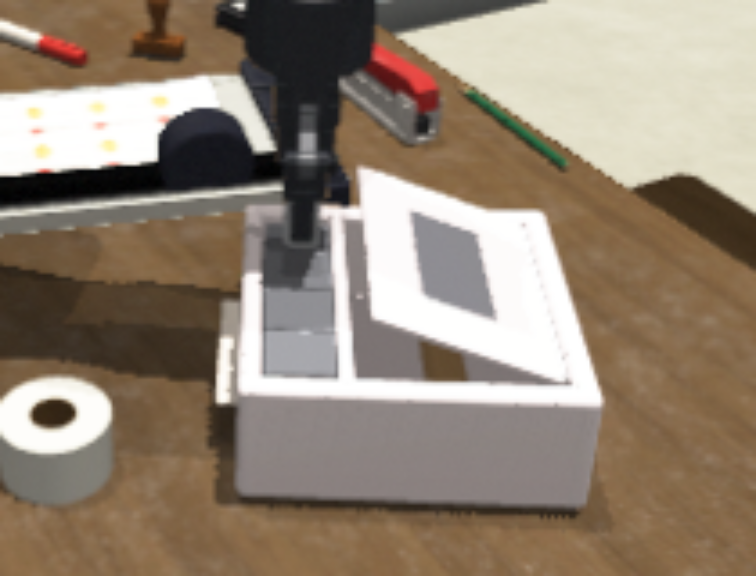

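The +y end square gave way at about 2 N. It hit its stop at z = 0.074 m and the cover stands ajar (front edge around pixels 365–375 × 170–320 in the crop). I'll hold it briefly, then retreat straight up and towards the robot.

Emit:
move_arm([
  [[0,0,0.5,0,0,0],[0,0,0.5,0,0,0],[0,0,0.5,0,0,0],[0,0,-4,0,0,0],[0,0,-12,0,0,0],[10,0,-40,0,0,0],[20,20,-80,0,0,0],[40,40,-110,0,0,0],[40,80,-130,0,0,0],[40,100,-130,0,0,0],[40,100,-130,0,0,0],[40,100,-130,0,0,0]],
])

```text
time_s: 5.55
tool_pos: [0.4799, -0.1425, 0.2035]
orientation: [-3.141, 0.001, 2.621]
wrist_force: [-0.1, -0.5, -0.1]
grip_width: -0.0001
gripper_force: 0.0
```

```bash
python3 - <<'E'
from h import *
c=capture("side"); f=c["frame"][:,:,::-1]
cv2.imwrite("pics/s3.png",f)
m=masks_of("side","cover_edge"); r=pinpoint("side","cover_edge"); print([(x["conf"],world(c,x["at"]).round(3)) for x in r])
P=cloud(c,np.ones(c["depth"].shape,bool)); L=np.c_[(P[:,:2]-C)@ex,(P[:,:2]-C)@ey,P[:,2]]
for y in [-.06,-.02,.02,.06]:
    k=(abs(L[:,0]+.062)<.012)&(abs(L[:,1]-y)<.012)&(L[:,2]<.1); print(y,k.sum(),np.median(L[k,2]))
k=(abs(L[:,0]+.02)<.015)&(abs(L[:,1])<.07)&(L[:,2]>.09); print(L[k,2].max())
k=(abs(L[:,1])<.07)&(L[:,0]>-.03)&(L[:,0]<.07)&(L[:,2]>.086)&(L[:,2]<.125); print(np.arctan(np.polyfit(L[k,0],L[k,2],1)[0]))
s=get_state(); print(s["tool_pos"],s["wrist_force"],s["qd"])
E
```

```text
[(0.66, array([ 0.467, -0.314,  0.115]))]
-0.06 93 0.08006319970900114
-0.02 82 0.08012367434980797
0.02 73 0.08015235334580373
0.06 62 0.07400311576140711
0.11883047900242827
-0.34677258411701245
[ 0.47857542 -0.14371812  0.2022009 ] [-0.09117193 -0.5996833  -0.60748599] [-0.0113787   0.00384846 -0.00188549 -0.00051715  0.00222834  0.0032593 ]
```

View pics/s3.png

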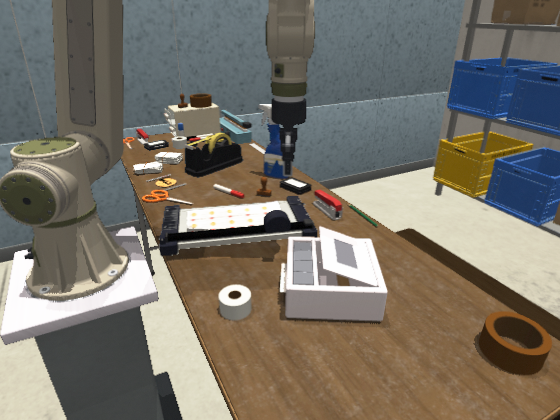

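The catch is 6 mm down and the cover is open 0.347 rad (around pixel 345,258). The gripper is clear in the air, and the roll (235,302), marker (229,190), stamp (264,187) and stapler (328,203) haven't moved.

```bash
python3 -c "
from plant import ticket
print(ticket.close_job())"
```

```text
the job is handed in; nothing more can be done
None
```

The catch was the square at y = +60 mm: it is pressed fully down (about 6 mm), the cover stands ajar at about 0.35 rad, nothing else was moved, the arm is clear, and the job is handed in (no verdict was returned).

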